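# Line up the sample bottles by height in the rack

## Robot

A 6-joint arm with a two-finger parallel gripper is mounted at the origin on the work surface. World frame = base frame: x ahead of the robot, y to its left, z up, the work surface at z = 0. Lengths are in mm, angles in rad, forces in N, time in s.
With the tool pointing down it reaches from about 375 to 975 mm from the base axis. Payload 3.8 kg.
Tool frame: the origin (TCP) lies at the very end of the fingers, on their centre line; the grasp point (between the pads) lies 19 mm behind it (r.hold_point_z is the distance from the TCP to the grasp point, in mm); x points along the fingers, z is the direction in which the jaws open and shut, and the axes are right-handed (so a half turn about x gives the same grasp; the last joint's range is limited). The gripper opens to 88 mm and grips with 3 to 60 N. Pads are 18 mm wide; open, the fingers measure 123 mm over their backs; the gripper's body (75 mm by 187 mm) begins 45 mm behind the grasp point.
Start: joints at [1.301, 0.264, 1.604, -0, 1.274, -0.037], TCP at [155.722, 656.786, 205.206] pointing down, gripper open.
Joint ranges: [-2.63, 2.63], [-0.94, 2.18], [0.31, 2.57], [-1.31, 4.45], [0, 2.66], [-2.55, 2.55]. Speed limits (rad/s): [2.57, 2.57, 3.14, 3.14, 3.14, 3.14].

## Interface

Orientations are given as a unit quaternion [w, x, y, z].
In Python, from cell import r, camera, calibration gives the robot as it stands. The module is installed in compiled form; this text tells all that it offers.
- The arm moves only by the tool move_arm, never from a script. Its argument "plan" is a list that holds one entry, the list of rows, each a list of 5 numbers: the opening, from 0 (shut) to 1 (fully open), then the shift along the tool's x, y, z in cm, then the turn about the tool's x in rad. In form: [[[claw, dx, dy, dz, turn], ...]]. A call has exactly 10 rows; each row shifts and turns the commanded pose from where the row before left it, along the tool's axes as they then stand; what a row does not reach is not made up. A row lasts 1/8 s, in which the tool goes at most 62.5 mm and 10.7 degrees, less where a joint would pass 70% of its speed; a pose out of reach is approached as far as the arm can. A call with a gripper value outside its range is refused whole. The fingers move at their own pace and stop on an object; "newtons" is the grip in N (left out, the last holds). Time passes only in rows, so rows that do not move let the fingers close, or fill a call up. It gives the time, the measured TCP pose, the force and the opening at its end, in the units of the state.
- r.sense(): the state, without advancing time (a new reading comes with each control period).
- camera(name): name is "scene" or "top" or "wrist"; returns (picture, depth): 384x512x3 uint8, red, green, blue; 384x512 float32, mm along the optical axis (not along the pixel's ray), 0 where there is no reading.
- calibration(name): a dict with "vertical_fov" (degrees; the focal length in pixels is half the picture's height over the tangent of half this angle, whatever the lens; pixels are square), "cx", "cy" (the principal point, pixels), "extrinsics" (4x4, takes a point from camera to world coordinates). Camera axes: x right, y up, looking along -z (the intrinsics and any distortion apply to the point x, -y, -z); pixel columns grow to the right and rows downward; lengths in mm; the calibration is good to about 2 mm. The wrist camera is an equidistant fisheye: a pixel r from the principal point sees the ray r / f radians off the axis. A picture is of the moment at which its call begins: read the wrist's pose just before it. calibration takes no time and is no camera call; for the wrist camera it gives the pose at the moment of the call.
- r.close_job(): hands the job in, once; it reports no verdict.
The state is a dict: "time": time; "joint_positions": joint angles; "qd": joint speeds; "tau": joint torques, N m; "position": TCP position; "orientation": TCP orientation; "force": force on the tool from outside, world axes, zero at the start; "moment": the same for the moment, N m; "opening": finger opening in mm.
Only numpy, scipy, OpenCV 4.12 (cv2) and the standard library are available. Lean on these libraries where they do the work, as an engineer would, in place of code of your own. Each camera call takes 0.05 s, during which the arm holds its last target. There are 200 camera calls.

## Task

Put the four sample bottles into the rack in order of height, one upright in the middle of each round place, with the tallest next to the upright end post and the shortest at the far end. Keep every bottle upright all the while, and let go of them all at the end.

Things in the scene. Friction and masses are not known exactly. Their poses are not given: they have to be found in the camera images.
- bottle1_center (a point): The smallest of four closed sample bottles, loose, standing upright on the bench: 52 mm tall, round cream plastic body 32 mm in diameter up to 35 mm above its foot, white label, a sloping shoulder, then a white screw cap 26 mm across from 41 mm up to the top. Point: on its axis, half-way up (26 mm above its foot); its z axis points to the cap.
- bottle2_center (a point): The second smallest of four closed sample bottles, loose, standing upright on the bench: 68 mm tall, round cream plastic body 38 mm in diameter up to 46 mm above its foot, white label, a sloping shoulder, then a white screw cap 30 mm across from 53 mm up to the top. Point: on its axis, half-way up (34 mm above its foot); its z axis points to the cap.
- bottle3_center (a point): The second tallest of four closed sample bottles, loose, standing upright on the bench: 84 mm tall, round cream plastic body 44 mm in diameter up to 57 mm above its foot, white label, a sloping shoulder, then a white screw cap 35 mm across from 66 mm up to the top. Point: on its axis, half-way up (42 mm above its foot); its z axis points to the cap.
- bottle4_center (a point): The tallest of four closed sample bottles, loose, standing upright on the bench: 100 mm tall, round cream plastic body 50 mm in diameter up to 68 mm above its foot, white label, a sloping shoulder, then a white screw cap 40 mm across from 78 mm up to the top. Point: on its axis, half-way up (50 mm above its foot); its z axis points to the cap.
- place1: White disc 51 mm across in a thin black ring 58 mm across, flush (no recess). One of four in a straight row, 70 mm apart, on the bottle rack: a blue slab 400 mm long along the row, 100 mm wide, 12 mm thick, fixed to the bench. The outermost place at the row's -y end. Point: disc centre on the rack's top, 12 mm above the bench; x across the rack, y along the row, z up.
- place2: Same flat disc as place1. Fingers have free room on both long sides of the rack (across the row); between neighbouring bottles in the row there are only 23 to 35 mm. Next to place1. Point: disc centre on the rack's top, 12 mm above the bench; x across the rack, y along the row, z up.
- place3: Same flat disc as place1. Between place2 and place4. Point: disc centre on the rack's top, 12 mm above the bench; x across the rack, y along the row, z up.
- place4: Same flat disc as place1. The outermost place at the row's +y end. Point: disc centre on the rack's top, 12 mm above the bench; x across the rack, y along the row, z up.
- end_post: Upright steel post with a black knob top, 60 mm tall, post 22 mm and knob 32 mm in diameter, fixed on one end of the rack, 73 mm beyond the centre of the outermost place there; it may be at either end (the other end has only a flat steel strip 8 mm high). Point: centre of its foot, 12 mm above the bench; z up.

How it is judged (in metres and radians):
At the end, for the whole second after the job is handed in: Counting from the place next to the end post, the bottles stand in falling order of height, one on each place: each bottle's axis within 12 mm of its place's centre, its foot on the rack (height within 5 mm), upright within 0.1 rad, released and at rest (((horizontal distance between end_post and place4 below 0.1 m and horizontal distance between bottle4_center and place4 below 0.012 m and height (world z) of bottle4_center between 0.057 and 0.067 m and horizontal distance between bottle3_center and place3 below 0.012 m and height (world z) of bottle3_center between 0.049 and 0.059 m and horizontal distance between bottle2_center and place2 below 0.012 m and height (world z) of bottle2_center between 0.041 and 0.051 m and horizontal distance between bottle1_center and place1 below 0.012 m and height (world z) of bottle1_center between 0.033 and 0.043 m) or (horizontal distance between end_post and place1 below 0.1 m and horizontal distance between bottle4_center and place1 below 0.012 m and height (world z) of bottle4_center between 0.057 and 0.067 m and horizontal distance between bottle3_center and place2 below 0.012 m and height (world z) of bottle3_center between 0.049 and 0.059 m and horizontal distance between bottle2_center and place3 below 0.012 m and height (world z) of bottle2_center between 0.041 and 0.051 m and horizontal distance between bottle1_center and place4 below 0.012 m and height (world z) of bottle1_center between 0.033 and 0.043 m)) and angle between each of bottle1_center, bottle2_center, bottle3_center, bottle4_center's own z axis and vertical below 0.1 rad and linear speed of each of bottle1, bottle2, bottle3, bottle4 below 0.02 m/s and angular speed of each of bottle1, bottle2, bottle3, bottle4 below 0.2 rad/s); the robot touches nothing.
It fails at once if a sample bottle (smallest) is tipped by more than 0.6 rad (angle between bottle1_center's own z axis and vertical above 0.6 rad).
It fails at once if a sample bottle (second smallest) is tipped by more than 0.6 rad (angle between bottle2_center's own z axis and vertical above 0.6 rad).
It fails at once if a sample bottle (second tallest) is tipped by more than 0.6 rad (angle between bottle3_center's own z axis and vertical above 0.6 rad).
It fails at once if a sample bottle (tallest) is tipped by more than 0.6 rad (angle between bottle4_center's own z axis and vertical above 0.6 rad).
It also fails if it takes over 109 s, if anything falls off the work surface, if the arm or the gripper's body presses on something with over 40 N, if the wrist force passes 120 N, or if a joint passes its speed limit or range.

## Working session

There is one attempt and no reset: what is moved stays moved. The work goes in short steps, Python scripts to look and compute and a tool call to move; the robot and the scene stay as the last step left them, time stands still between calls to the robot, and variables do not carry over. Pictures are saved under pics/ and viewed, about 12 in all and at most 16, crops included, and the job is handed in when it is done.

Besides the shell and the picture viewer there is one more tool, called after "Emit:" by a JSON object that holds its "name" and its "arguments", one argument or row to a line. move_arm: Moves the arm, as the interface text tells. Its arguments: {"type":"object","properties":{"plan":{"type":"array","items":{"type":"array","items":{"type":"array","items":{"type":"number"}}}},"newtons":{"type":"number"}},"required":["plan"]}

```bash
mkdir -p pics; cat > h.py <<'E'
import numpy as np, cv2
from cell import r, camera, calibration
def cloud(name):
    cal=calibration(name); im,d=camera(name)
    f=192/np.tan(np.radians(cal["vertical_fov"])/2)
    v,u=np.mgrid[0:384,0:512]
    d=d.astype(float)
    X=np.stack([(u-cal["cx"])/f*d,-(v-cal["cy"])/f*d,-d,np.ones_like(d)],-1)
    P=X@np.array(cal["extrinsics"]).T
    P[d==0]=np.nan
    return im,P[...,:3]
E
python3 - <<'E'
from h import *
s=r.sense(); print({k:np.round(s[k],3) for k in s}); print(r.hold_point_z)
for n in("top","scene"):
    im,P=cloud(n); np.savez(f"{n}.npz",im=im,P=P); c=calibration(n);print(n,{k:np.round(c[k],3).tolist() for k in c})
    cv2.imwrite(f"pics/{n}.png",im[...,::-1])
print(calibration("wrist"))
E
```

```text
{'time': np.float64(0.0), 'joint_positions': array([ 1.301,  0.265,  1.605,  0.   ,  1.274, -0.037]), 'qd': array([-0.   , -0.   , -0.   ,  0.001,  0.001,  0.001]), 'tau': array([ 0.0000e+00, -5.0210e+01, -3.5687e+01,  7.3000e-02,  2.9000e-02,
       -0.0000e+00]), 'position': array([155.535, 656.054, 203.911]), 'orientation': array([ 0.554, -0.439,  0.555,  0.438]), 'force': array([-0.341,  0.399, -0.33 ]), 'moment': array([ 0.044, -0.018,  0.035]), 'opening': np.float64(87.959)}
18.700000000000003
top {'vertical_fov': 49.18, 'cx': 255.173, 'cy': 189.29, 'extrinsics': [[-0.0, 0.993, -0.115, 423.068], [-1.0, -0.0, -0.0, -15.286], [-0.001, 0.115, 0.993, 1040.184], [0.0, 0.0, 0.0, 1.0]]}
scene {'vertical_fov': 53.462, 'cx': 256.974, 'cy': 192.245, 'extrinsics': [[0.829, -0.306, 0.467, 948.846], [0.558, 0.482, -0.675, -595.609], [-0.019, 0.821, 0.571, 544.942], [0.0, 0.0, 0.0, 1.0]]}
{'vertical_fov': 65.70646984690485, 'cx': 250.5995001453945, 'cy': 188.28973636058376, 'extrinsics': array([[ 2.31245371e-01, -9.37292660e-01, -2.60783526e-01,
         8.78719977e+01],
       [ 9.72893980e-01,  2.22314914e-01,  6.36661852e-02,
         6.71640202e+02],
       [-1.69778100e-03, -2.68437233e-01,  9.63295681e-01,
         3.83601694e+02],
       [ 0.00000000e+00,  0.00000000e+00,  0.00000000e+00,
         1.00000000e+00]])}
```

View pics/top.png

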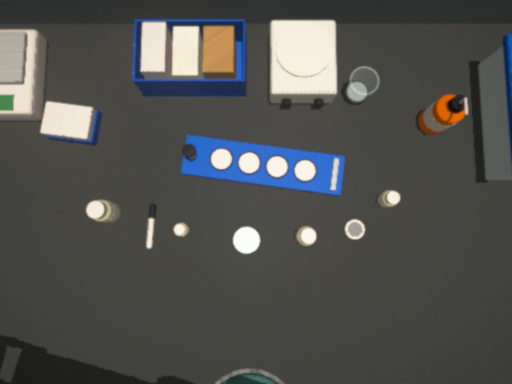

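View pics/scene.png

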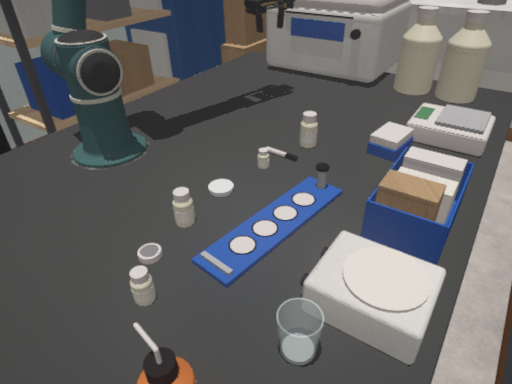

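```bash
python3 - <<'E'
from h import *
d=np.load("top.npz"); P=d["P"]; im=d["im"]
# tall clusters
z=P[...,2]; m=((z>30)&(z<125)&(P[...,0]>200)).astype(np.uint8)
n,l,st,c=cv2.connectedComponentsWithStats(m)
for i in range(1,n):
    if st[i,4]<20: continue
    q=P[l==i]; t=q[q[:,2]>q[:,2].max()-5]
    print(st[i],np.round(q[:,2].max(),1),"top mid",np.round((t.min(0)+t.max(0))/2,1),"mean",np.round(t.mean(0),1),"ext",np.round(np.ptp(t,axis=0)))
E
```

```text
[ 133   20  113   73 5750] 125.0 top mid [856.1 140.  122.5] mean [855.6 207.1 123.5] ext [127. 213.   5.]
[ 270   20   67   87 5452] 85.9 top mid [ 871.6 -131.6   83.4] mean [ 871.  -131.2   82.2] ext [133. 134.   5.]
[   0   30   43   89 3560] 78.5 top mid [856.4 573.4  76. ] mean [858.4 572.3  74.7] ext [127.  61.   5.]
[ 485   46   27  132 2440] 110.7 top mid [ 720.1 -590.5  108.2] mean [ 714.7 -590.8  107.4] ext [290.   4.   5.]
[348  67  32  33 556] 83.9 top mid [ 794.9 -274.4   81.4] mean [ 797.  -274.5   80.1] ext [67. 70.  5.]
[423  95  42  37 846] 125.0 top mid [ 716.8 -458.   122.5] mean [ 710.7 -452.7  122.4] ext [47. 44.  5.]
[  41  102   57   41 1849] 64.7 top mid [704.5 437.6  62.2] mean [703.2 436.8  60.9] ext [ 88. 118.   5.]
[182 144  14  14 153] 75.3 top mid [628.7 141.8  72.9] mean [627.9 141.8  72. ] ext [29. 31.  5.]
[381 191  19  16 244] 71.8 top mid [ 517.9 -335.7   69.4] mean [ 518.2 -336.2   68.5] ext [28. 28.  5.]
[ 87 200  30  22 520] 103.1 top mid [486.9 343.9 100.6] mean [487.6 344.1 100. ] ext [38. 38.  5.]
[174 223  14  13 138] 55.1 top mid [444.2 163.9  52.7] mean [443.4 163.5  52. ] ext [23. 24.  5.]
[297 227  20  19 297] 89.3 top mid [ 427.7 -134.4   86.8] mean [ 430.3 -136.9   85.5] ext [31. 32.  5.]
```

Top view: post at the +y (left) end, pixel (189,151), with places at about (221,159), (249,163), (277,167) and (305,171). Bottles by height: 4 at (96,210), 1 at (181,229), 3 at (306,236), 2 at (391,198). The scene view agrees.

```bash
cat >> h.py <<'E'
from scipy.spatial.transform import Rotation as R
def tool(s=None):
    s=s or r.sense(); q=s["orientation"]
    return np.array(s["position"]), R.from_quat([q[1],q[2],q[3],q[0]]).as_matrix()
def go(target,yaw_z=None):
    p,M=tool(); d=M.T@(np.array(target)-p)/10; return np.round(d,2)
E
python3 - <<'E'
from h import *
p,M=tool(); print(p.round(1)); print(M.round(4))
d=np.load("top.npz"); P=d["P"]; im=d["im"].astype(int)
t=P[250:300,100:400].reshape(-1,3); print("table z",np.nanmedian(t[:,2]), np.nanmedian(P[300:340,200:300,2]),np.nanmedian(P[180:195,380:470,2]))
white=(im.min(-1)>120)
roi=np.zeros((384,512),bool); roi[140:190,205:325]=1
n,l,st,c=cv2.connectedComponentsWithStats((white&roi).astype(np.uint8))
cs=[]
for i in range(1,n):
    if st[i,4]<100: continue
    q=P[l==i]; cs.append(np.nanmean(q,0)); print(c[i].round(1),st[i],cs[-1].round(1),np.ptp(q,axis=0).round(1))
cs=np.array(cs); cs=cs[np.argsort(cs[:,1])]
dr=cs[-1]-cs[0]; print(np.linalg.norm(np.diff(cs[:,:2],axis=0),axis=1), np.degrees(np.arctan2(dr[0],dr[1])))
# cap fits via circles in scene view
d=np.load("scene.npz"); P=d["P"]
z=P[...,2]; m=((z>35)&(z<112)&(P[...,0]>300)).astype(np.uint8)
n,l,st,c=cv2.connectedComponentsWithStats(m)
for i in range(1,n):
    if 60<st[i,4]<1500:
        q=P[l==i]; t=q[q[:,2]>q[:,2].max()-6]; print(st[i],q[:,2].max().round(1),((t.min(0)+t.max(0))/2).round(1),np.ptp(t,axis=0).round(0))
E
```

```text
[155.5 656.1 204. ]
[[-5.000e-04 -9.730e-01  2.308e-01]
 [-1.900e-03  2.308e-01  9.730e-01]
 [-1.000e+00  1.000e-04 -2.000e-03]]
table z -0.3988158633690091 -0.3878331658820571 -0.4415188235983578
[220.8 158.5] [210 148  22  22 373] [619.6  70.7  12.3] [nan nan nan]
[248.6 162.4] [238 152  22  22 382] [609.9   1.5  12.2] [nan nan nan]
[276.6 166.3] [266 156  22  22 382] [600.1 -68.2  12.3] [nan nan nan]
[304.6 170. ] [294 160  22  21 378] [ 590.5 -137.3   12.1] [nan nan nan]
[69.78730576 70.31645521 69.87308718] 7.956349797857098
[407  18  10  13  73] 112.0 [ 374.1 1799.1  109. ] [40. 22.  6.]
[435  20  30  17 338] 112.0 [ 571.5 1795.6  109.1] [143.  30.   6.]
[484  25  28  19 421] 111.8 [ 797.8 1796.5  109. ] [121.  30.   6.]
[ 331   43   70   36 1210] 111.9 [ 391.7 1069.3  109. ] [179. 332.   6.]
[394  61  43  26 778] 112.0 [623.6 948.9 109. ] [131.  85.   6.]
[436  66  47  29 895] 112.0 [780.2 937.3 109.2] [136.  67.   6.]
[300 111  17  27 392] 100.8 [487.8 344.4  97.8] [40. 43.  6.]
[258 148  11  10  87] 52.6 [444.5 162.4  49.6] [25. 27.  6.]
[316 163  13  18 176] 72.7 [630.1 142.   69.9] [30. 31.  6.]
[172 187  21  29 482] 84.7 [ 429.2 -135.3   81.7] [35. 35.  6.]
[129 266  23  27 499] 70.2 [ 518.8 -336.7   67.2] [29. 31.  6.]
[184 360  12  24  68] 112.0 [ 732.3 -437.3  109.2] [28. 18.  6.]
```

Emit:
{"name": "move_arm", "arguments": {
  "plan": [
    [[1, 0, 0, 0, 0.185], [1, 0, 0, 0, 0.185], [1, 0, 0, 0, 0.185], [1, 0, 0, 0, 0.185], [1, 0, 0, 0, 0.185], [1, 0, 0, 0, 0.185], [1, 0, 0, 0, 0.185], [1, 0, 0, 0, 0.182], [1, 0, 0, 0, 0], [1, 0, 0, 0, 0]]
  ],
  "newtons": 20
}}

```text
time: 1.35
position: [155.7, 656.6, 204.8]
orientation: [0.705, 0.048, 0.706, -0.048]
force: [-0.4, 0.3, 0.4]
opening: 88.1
```

```bash
cat > n.py <<'E'
import sys
from h import *
p,M=tool(); print(p.round(1), "yaw z",np.degrees(np.arctan2(M[1,2],M[0,2])).round(2), "tilt",np.degrees(np.arccos(-M[2,0])).round(2))
T=dict(b1=(444.3,163.2),b2=(518.3,-336.2),b3=(429,-135),b4=(487.4,344.2),p4=(619.6,70.7),p3=(609.9,1.5),p2=(600.1,-68.2),p1=(590.5,-137.3))
for k in sys.argv[1:]:
    a,z=k.split(","); print(k,go((*T[a],float(z))))
E
python3 n.py b1,130 b1,6
```

```text
[155.7 656.6 204.8] yaw z -7.79 tilt 0.04
b1,130 [  7.51 -44.96  35.29]
b1,6 [ 19.91 -44.95  35.29]
```

Emit:
{"name": "move_arm", "arguments": {
  "plan": [
    [[1, 0.75, -4.5, 3.53, 0], [1, 0.75, -4.5, 3.53, 0], [1, 0.75, -4.5, 3.53, 0], [1, 0.75, -4.5, 3.53, 0], [1, 0.75, -4.5, 3.53, 0], [1, 0.75, -4.5, 3.53, 0], [1, 0.75, -4.5, 3.53, 0], [1, 0.75, -4.5, 3.53, 0], [1, 0.75, -4.5, 3.53, 0], [1, 0.75, -4.5, 3.53, 0]]
  ]
}}

```text
time: 2.6
position: [443.8, 160.6, 130.4]
orientation: [0.706, 0.048, 0.705, -0.048]
force: [1.0, 0.2, -0.2]
opening: 87.8
```

```bash
python3 n.py b1,6; python3 - <<'E'
from h import *
im,_=camera("wrist"); cv2.imwrite("pics/w1.png",im[...,::-1])
E
```

```text
[443.8 160.6 130.4] yaw z -7.82 tilt 0.07
b1,6 [12.44  0.26 -0.  ]
```

View pics/w1.png

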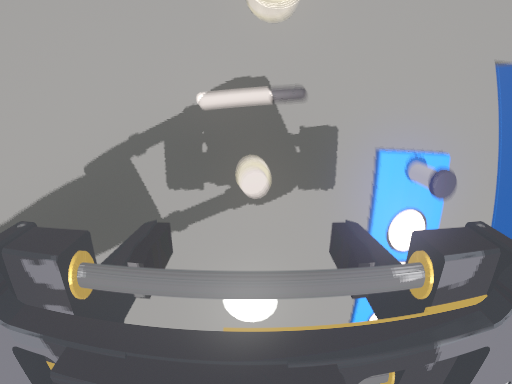

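Bottle 1 sits midway between the fingers, at pixel (253,178). Going down to grip it.

Emit:
{"name": "move_arm", "arguments": {
  "plan": [
    [[1, 2.5, 0.26, 0, 0], [1, 3, 0, 0, 0], [1, 3, 0, 0, 0], [1, 2.5, 0, 0, 0], [1, 1.2, 0, 0, 0], [1, 0.2, 0, 0, 0], [0.2, 0, 0, 0, 0], [0.2, 0, 0, 0, 0], [0.2, 0, 0, 0, 0], [0.2, 0, 0, 0, 0]]
  ],
  "newtons": 20
}}

```text
time: 3.9
position: [443.6, 164.9, 6.6]
orientation: [0.706, 0.049, 0.705, -0.049]
force: [-0.7, -0.0, -0.1]
opening: 50.5
```

```bash
python3 n.py b1,6 p1,130 p1,18
```

```text
[443.6 164.9   6.6] yaw z -7.96 tilt 0.05
b1,6 [ 0.06 -0.16  0.09]
p1,130 [-12.33 -27.89  18.74]
p1,18 [ -1.13 -27.89  18.73]
```

Emit:
{"name": "move_arm", "arguments": {
  "plan": [
    [[0.2, 0, 0, 0, 0], [0.2, 0, 0, 0, 0], [0.2, 0, 0, 0, 0], [0.2, 0, 0, 0, 0], [0.2, -1, 0, 0, 0], [0.2, -2, 0, 0, 0], [0.2, -2.5, 0, 0, 0], [0.2, -2.5, 0, 0, 0], [0.2, -2, 0, 0, 0], [0.2, 0, 0, 0, 0]]
  ]
}}

```text
time: 5.15
position: [444.9, 165.3, 108.4]
orientation: [0.707, 0.05, 0.704, -0.049]
force: [0.1, -0.2, -1.4]
opening: 24.7
```

```bash
python3 n.py p1,100 p1,20; python3 - <<'E'
from h import *
im,_=camera("wrist"); cv2.imwrite("pics/w2.png",im[...,::-1])
E
```

```text
[444.9 165.3 108.4] yaw z -7.96 tilt 0.25
p1,100 [  0.86 -27.96  18.61]
p1,20 [  8.86 -27.97  18.57]
```

View pics/w2.png

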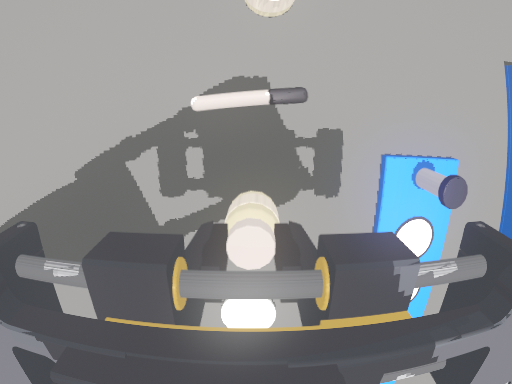

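```bash
cat >> h.py <<'E'
def wcloud():
    s=r.sense(); cal=calibration("wrist"); im,d=camera("wrist")
    f=192/np.tan(np.radians(cal["vertical_fov"])/2)
    v,u=np.mgrid[0:384,0:512]; a=u-cal["cx"]; b=v-cal["cy"]; rr=np.hypot(a,b)+1e-9; t=np.tan(rr/f)
    d=d.astype(float); X=np.stack([a/rr*t*d,-b/rr*t*d,-d,np.ones_like(d)],-1)
    P=(X@np.array(cal["extrinsics"]).T)[...,:3]; P[d==0]=np.nan
    p,M=tool(s); return im,P,(P-p)@M   # world, tool coordinates
E
python3 - <<'E'
from h import *
im,P,Q=wcloud()
print(r.sense()["opening"],r.sense()["force"])
for v in range(190,275,6): print(v, Q[v,252].round(1), P[v,252].round(1))
print("row245"); 
for u in range(205,300,6): print(u,Q[245,u].round(1))
E
```

```text
24.62391695245964 [ 0.92846016 -0.07500016 -0.82236741]
190 [107.9 -13.7   0.7] [442.9 151.4  -0.8]
196 [-8.9 15.8  0.2] [446.3 180.6 116. ]
202 [-20.8  15.9   0.1] [446.2 180.7 127.9]
208 [-29.9  15.5   0.1] [446.1 180.3 136.9]
214 [-31.7  12.8   0.1] [445.7 177.6 138.8]
220 [-39.   12.2   0.1] [445.6 177.1 146. ]
226 [-46.5  12.1   0. ] [445.5 176.9 153.5]
232 [-45.6   8.5   0. ] [445.  173.4 152.6]
238 [-45.6   5.2   0. ] [444.6 170.1 152.6]
244 [-47.    2.6   0. ] [444.2 167.5 154.1]
250 [-45.8  -1.4   0.1] [443.7 163.6 152.9]
256 [-45.8  -4.8   0.1] [443.2 160.2 152.9]
262 [-45.3  -8.7   0.1] [442.7 156.4 152.3]
268 [-45.2 -12.4   0.1] [442.2 152.7 152.2]
274 [-112.7   26.2   -0.3] [447.1 190.9 219.8]
row245
205 [-59.6   8.1 -21.3]
211 [-59.1   7.9 -18.6]
217 [-59.5   8.2 -15.8]
223 [-54.7   5.8 -13.6]
229 [-45.5   1.3 -11.5]
235 [-44.5   0.8  -8.5]
241 [-45.1   1.1  -5.5]
247 [-45.7   1.4  -2.4]
253 [-45.5   1.3   0.6]
259 [-45.5   1.3   3.6]
265 [-46.3   1.7   6.5]
271 [-45.8   1.4   9.6]
277 [-52.5   4.7  11.9]
283 [-58.7   7.8  14. ]
289 [-59.9   8.3  16.6]
295 [-59.6   8.1  19.4]
```

Wrist depth shows bottle 1 centred, upright and lifted, with its foot about 6 mm below the TCP. Carrying it to place1.

Emit:
{"name": "move_arm", "arguments": {
  "plan": [
    [[0.2, 0, -2, 1.4, 0], [0.2, 0, -4, 2.6, 0], [0.2, 0, -4.5, 3, 0], [0.2, 0, -4.5, 3, 0], [0.2, 0, -4.5, 3, 0], [0.2, 0, -4.5, 3, 0], [0.2, 2, -3, 2, 0], [0.2, 2.5, -0.96, 0.6, 0], [0.2, 1.5, 0, 0, 0], [0.2, 0, 0, 0, 0]]
  ]
}}

```text
time: 6.5
position: [586.3, -136.8, 43.5]
orientation: [0.703, 0.049, 0.707, -0.049]
force: [-0.8, -0.9, -0.1]
opening: 24.9
```

```bash
python3 n.py p1,19; python3 -c "
from h import *
s=r.sense();print(s['opening'],s['force'])
im,P,Q=wcloud(); print(Q[226,252],Q[250,252]); cv2.imwrite('pics/w3.png',im[...,::-1])"
```

```text
[ 586.3 -136.8   43.5] yaw z -7.95 tilt 0.32
p1,19 [2.45 0.   0.44]
24.868897217485987 [-0.842513   -0.8740605  -0.06009722]
[-46.45997552  12.1143379    0.08426963] [-47.15471654  -0.64915586   0.09626251]
```

Emit:
{"name": "move_arm", "arguments": {
  "plan": [
    [[0.2, 0.6, 0, 0.2, 0], [0.2, 0.6, 0, 0.2, 0], [0.2, 0.5, 0, 0, 0], [0.2, 0.3, 0, 0, 0], [0.2, 0, 0, 0, 0], [0.2, 0, 0, 0, 0], [0.2, 0, 0, 0, 0], [0.2, 0, 0, 0, 0], [0.2, 0, 0, 0, 0], [0.2, 0, 0, 0, 0]]
  ]
}}

```text
time: 7.8
position: [592.8, -138.5, 26.2]
orientation: [0.705, 0.049, 0.705, -0.049]
force: [1.0, 0.7, -0.5]
opening: 24.9
```

```bash
python3 n.py p1,19; python3 -c "
from h import *
s=r.sense();print(s['opening'],s['force'])
im,P,Q=wcloud(); print(Q[226,252],Q[250,252],P[250,252]); cv2.imwrite('pics/w3.png',im[...,::-1])"
```

```text
[ 592.8 -138.5   26.2] yaw z -7.97 tilt 0.01
p1,19 [ 0.72  0.08 -0.24]
24.935058857532535 [ 0.97359603  0.6560116  -0.53510554]
[-45.34143243  11.63562739   0.05102056] [-45.51598038  -1.50720285   0.06608238] [ 592.64281023 -139.96607771   71.75977063]
```

View pics/w3.png

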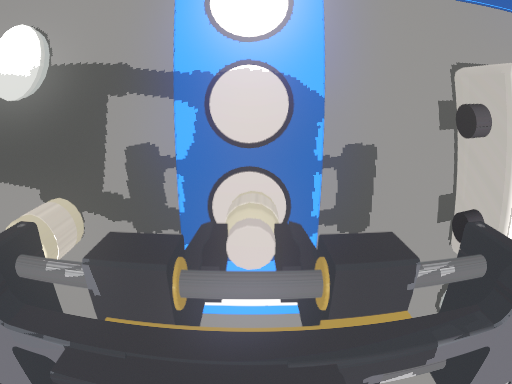

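Bottle 1 hangs upright over place1, its foot about 7 mm above the disc. Lowering and releasing.

Emit:
{"name": "move_arm", "arguments": {
  "plan": [
    [[0.2, 0.4, 0.08, -0.2, 0], [0.2, 0.3, 0, 0, 0], [0.2, 0, 0, 0, 0], [0.2, 0, 0, 0, 0], [0.2, 0, 0, 0, 0], [0.2, 0, 0, 0, 0], [0.8, 0, 0, 0, 0], [0.8, 0, 0, 0, 0], [0.8, 0, 0, 0, 0], [0.8, 0, 0, 0, 0]]
  ]
}}

```text
time: 9.1
position: [590.9, -137.4, 19.3]
orientation: [0.705, 0.049, 0.705, -0.049]
force: [-0.6, -0.9, 0.4]
opening: 63.0
```

```bash
python3 n.py p1,19; python3 -c "
from h import *
im,P,Q=wcloud(); print(Q[226,252],Q[250,252],P[250,252])"
```

```text
[ 590.9 -137.4   19.3] yaw z -7.96 tilt 0.0
p1,19 [ 0.03  0.   -0.04]
[-44.86869798  11.44795238   0.06137313] [-44.03303177  -2.26499924   0.08107598] [ 590.69018276 -139.65175234   63.2952899 ]
```

Emit:
{"name": "move_arm", "arguments": {
  "plan": [
    [[1, -1.5, 0, 0, 0], [1, -2.5, 0, 0, 0], [1, -2.5, 0, 0, 0], [1, -1.5, -2.7, -0.44, 0], [1, -1, -4.5, -1, 0], [1, 0, -4.5, -1, 0], [1, 0, -4.5, -1, 0], [1, 0, -3.3, -0.8, 0], [1, 0, -1.2, -0.2, 0], [1, 0, 0, 0, 0]]
  ]
}}

```text
time: 10.4
position: [518.4, -336.5, 109.8]
orientation: [0.706, 0.05, 0.705, -0.05]
force: [-0.0, -0.0, 0.9]
opening: 88.3
```

```bash
python3 n.py b2,15; python3 -c "
from h import *
im,P,Q=wcloud(); cv2.imwrite('pics/w4.png',im[...,::-1])
m=(P[...,2]>62)&(P[...,2]<75)&(abs(Q[...,1])<40)&(abs(Q[...,2])<35); t=P[m]
print(m.sum(),((t.min(0)+t.max(0))/2).round(1),np.ptp(t,axis=0).round(1))"
```

```text
[ 518.4 -336.5  109.8] yaw z -8.04 tilt 0.04
b2,15 [ 9.48  0.03 -0.02]
1148 [ 518.2 -335.9   66.2] [29.7 30.   8.1]
```

View pics/w4.png

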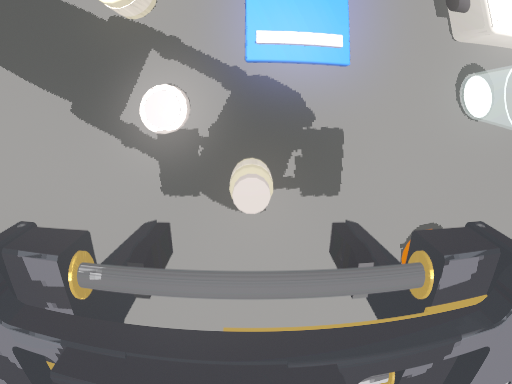

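Bottle 2 is centred between the fingers at pixel (252,188). The wrist depth agrees to within 1 mm.

Emit:
{"name": "move_arm", "arguments": {
  "plan": [
    [[1, 2, 0, 0, 0], [1, 3, 0, 0, 0], [1, 2.5, 0, 0, 0], [1, 1.5, 0, 0, 0], [1, 0.45, 0, 0, 0], [0.25, 0, 0, 0, 0], [0.25, 0, 0, 0, 0], [0.25, 0, 0, 0, 0], [0.25, 0, 0, 0, 0], [0.25, 0, 0, 0, 0]]
  ]
}}

```text
time: 11.7
position: [518.3, -336.4, 15.0]
orientation: [0.706, 0.049, 0.705, -0.049]
force: [-0.0, 0.3, 0.8]
opening: 40.1
```

Emit:
{"name": "move_arm", "arguments": {
  "plan": [
    [[0.25, 0, 0, 0, 0], [0.25, 0, 0, 0, 0], [0.25, 0, 0, 0, 0], [0.25, 0, 0, 0, 0], [0.25, -1, 0, 0, 0], [0.25, -2, 0, 0, 0], [0.25, -2.5, 0, 0, 0], [0.25, -2.5, 0, 0, 0], [0.25, -1, 0, 0, 0], [0.25, 0, 0, 0, 0]]
  ]
}}

```text
time: 12.95
position: [519.1, -336.8, 106.4]
orientation: [0.706, 0.049, 0.705, -0.05]
force: [0.9, -0.1, -0.7]
opening: 30.9
```

```bash
cat > held.py <<'E'
from h import *
import sys
h=float(sys.argv[1]); im,P,Q=wcloud(); s=r.sense(); print(s["opening"],s["force"].round(1))
top=Q[250,252,0]
m=(abs(Q[...,1])<26)&(abs(Q[...,2])<26)&(Q[...,0]<top+5)&(Q[...,0]>top-5); t=Q[m]
print("cap centre tool",((t.min(0)+t.max(0))/2).round(1),np.ptp(t,axis=0).round(1),"top",np.median(t[:,0]).round(1),"foot world z",(tool()[0][2]-top-h).round(1))
cv2.imwrite("pics/held%g.png"%h,im[...,::-1])
E
python3 n.py p2,110; python3 held.py 68
```

```text
[ 519.1 -336.8  106.4] yaw z -7.97 tilt 0.16
p2,110 [-0.39 27.72  4.31]
31.539094705152316 [-0.4  0.1 -0.5]
cap centre tool [-54.9   3.    0. ] [10.  24.9 52. ] top -53.6 foot world z 91.9
```

Emit:
{"name": "move_arm", "arguments": {
  "plan": [
    [[0.25, -1, 2, 0.3, 0], [0.25, 0, 4, 0.6, 0], [0.25, 0, 4.5, 0.7, 0], [0.25, 0, 4.5, 0.7, 0], [0.25, 0, 4.5, 0.7, 0], [0.25, 0, 4.2, 0.7, 0], [0.25, 0, 3, 0.5, 0], [0.25, 1.5, 1, 0.1, 0], [0.25, 2.5, 0, 0, 0], [0.25, 1.5, 0, 0, 0]]
  ]
}}

```text
time: 14.25
position: [597.2, -67.6, 57.0]
orientation: [0.704, 0.049, 0.707, -0.049]
force: [-0.5, -0.4, -1.2]
opening: 31.5
```

Emit:
{"name": "move_arm", "arguments": {
  "plan": [
    [[0.25, 1, 0, 0, 0], [0.25, 1, 0, 0, 0], [0.25, 0.5, 0, 0, 0], [0.25, 0, 0, 0, 0], [0.25, 0, 0, 0, 0], [0.25, 0, 0, 0, 0], [0.25, 0, 0, 0, 0], [0.25, 0, 0, 0, 0], [0.25, 0, 0, 0, 0], [0.25, 0, 0, 0, 0]]
  ]
}}

```text
time: 15.5
position: [599.2, -67.8, 34.7]
orientation: [0.705, 0.049, 0.705, -0.049]
force: [0.0, -0.1, -1.6]
opening: 31.4
```

```bash
python3 n.py p2,27; python3 held.py 68
```

```text
[599.2 -67.8  34.7] yaw z -7.96 tilt 0.0
p2,27 [ 0.77 -0.02  0.09]
31.284125131883485 [-0.6 -0.1 -1.6]
cap centre tool [-53.3   3.1  -0. ] [10.  24.9 51.8] top -53.4 foot world z 20.0
```

View pics/held68.png

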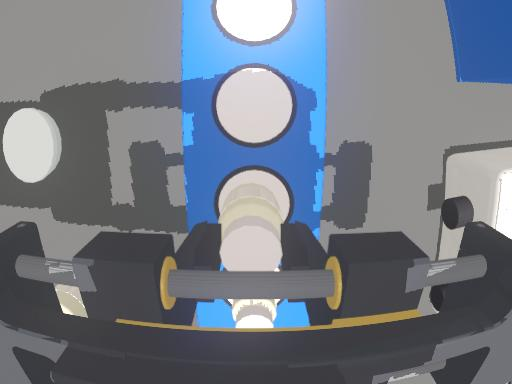

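Bottle 2 hangs over place2, its foot about 8 mm up, and bottle 1 stands behind it at (255,310). Lowering 7.5 mm and releasing.

Emit:
{"name": "move_arm", "arguments": {
  "plan": [
    [[0.25, 0.45, 0, 0.1, 0], [0.25, 0.3, 0, 0, 0], [0.25, 0, 0, 0, 0], [0.25, 0, 0, 0, 0], [0.25, 0, 0, 0, 0], [0.9, 0, 0, 0, 0], [0.9, 0, 0, 0, 0], [0.9, 0, 0, 0, 0], [0.9, 0, 0, 0, 0], [0.9, 0, 0, 0, 0]]
  ]
}}

```text
time: 16.8
position: [600.2, -68.0, 27.2]
orientation: [0.705, 0.049, 0.705, -0.049]
force: [0.0, 0.2, 0.2]
opening: 78.0
```

```bash
python3 n.py p2,27 b3,130 b3,30; python3 held.py 68
```

```text
[600.2 -68.   27.2] yaw z -7.96 tilt 0.0
p2,27 [ 0.02 -0.02 -0.01]
b3,130 [-10.28  -9.01 -16.03]
b3,30 [ -0.28  -9.01 -16.03]
78.80389932966852 [ 1.  -0.3  0.3]
cap centre tool [-51.8   2.7  -0.7] [ 6.5 24.4 29.8] top -52.8 foot world z 12.8
```

Emit:
{"name": "move_arm", "arguments": {
  "plan": [
    [[1, -1.5, 0, 0, 0], [1, -3, 0, 0, 0], [1, -3, 0, 0, 0], [1, -2, -0.5, -1, 0], [1, -0.8, -2, -3.5, 0], [1, 0, -2.5, -4.5, 0], [1, 0, -2.2, -4, 0], [1, 0, -1.3, -2.2, 0], [1, 0, -0.5, -0.83, 0], [1, 0, 0, 0, 0]]
  ]
}}

```text
time: 18.1
position: [429.5, -135.2, 131.1]
orientation: [0.706, 0.049, 0.705, -0.049]
force: [0.6, -0.4, -0.6]
opening: 88.0
```

```bash
python3 n.py b3,30; python3 -c "
from h import *
im,P,Q=wcloud(); cv2.imwrite('pics/w5.png',im[...,::-1])
m=(P[...,2]>78)&(P[...,2]<91)&(abs(Q[...,1])<40)&(abs(Q[...,2])<35); t=P[m]
print(m.sum(),((t.min(0)+t.max(0))/2).round(1),np.ptp(t,axis=0).round(1))"
```

```text
[ 429.5 -135.2  131.1] yaw z -8.01 tilt 0.1
b3,30 [ 1.011e+01  1.000e-02 -7.000e-02]
1462 [ 429.1 -134.2   82.5] [34.2 34.9  8.3]
```

Emit:
{"name": "move_arm", "arguments": {
  "plan": [
    [[1, 2.1, 0.05, 0, 0], [1, 3, 0, 0, 0], [1, 3, 0, 0, 0], [1, 1.5, 0, 0, 0], [1, 0.5, 0, 0, 0], [0.3, 0, 0, 0, 0], [0.3, 0, 0, 0, 0], [0.3, 0, 0, 0, 0], [0.3, 0, 0, 0, 0], [0.3, 0, 0, 0, 0]]
  ]
}}

```text
time: 19.4
position: [429.1, -134.5, 29.4]
orientation: [0.706, 0.049, 0.705, -0.049]
force: [-1.0, 0.7, -0.5]
opening: 40.3
```

Emit:
{"name": "move_arm", "arguments": {
  "plan": [
    [[0.3, 0, 0, 0, 0], [0.3, 0, 0, 0, 0], [0.3, 0, 0, 0, 0], [0.3, -1, 0, 0, 0], [0.3, -2, 0, 0, 0], [0.3, -2.5, 0, 0, 0], [0.3, -2.5, 0, 0, 0], [0.3, -2, 0, 0, 0], [0.3, 0, 0, 0, 0], [0.3, 0, 0, 0, 0]]
  ]
}}

```text
time: 20.65
position: [428.4, -134.2, 128.5]
orientation: [0.705, 0.049, 0.706, -0.049]
force: [-0.3, 0.4, -1.0]
opening: 34.7
```

```bash
python3 n.py p3,130; python3 held.py 84
```

```text
[ 428.4 -134.2  128.5] yaw z -7.96 tilt 0.06
p3,130 [-0.16 15.95 16.09]
34.66074156377456 [ 0.2  0.5 -1.4]
cap centre tool [-54.7   3.9   0. ] [10.  27.3 51.9] top -54.7 foot world z 98.9
```

Emit:
{"name": "move_arm", "arguments": {
  "plan": [
    [[0.3, 0, 1.5, 1.5, 0], [0.3, 0, 3, 3, 0], [0.3, 0, 3.3, 3.3, 0], [0.3, 0, 3.3, 3.3, 0], [0.3, 0, 2.8, 2.9, 0], [0.3, 0, 1.5, 1.5, 0], [0.3, 0, 0.55, 0.59, 0], [0.3, 1.5, 0, 0, 0], [0.3, 2, 0, 0, 0], [0.3, 1.5, 0, 0, 0]]
  ]
}}

```text
time: 21.95
position: [608.4, 0.6, 76.8]
orientation: [0.704, 0.049, 0.706, -0.05]
force: [-0.5, 0.5, -0.2]
opening: 34.6
```

Emit:
{"name": "move_arm", "arguments": {
  "plan": [
    [[0.3, 1.5, 0, 0, 0], [0.3, 1, 0, 0, 0], [0.3, 0.4, 0, 0, 0], [0.3, 0, 0, 0, 0], [0.3, 0, 0, 0, 0], [0.3, 0, 0, 0, 0], [0.3, 0, 0, 0, 0], [0.3, 0, 0, 0, 0], [0.3, 0, 0, 0, 0], [0.3, 0, 0, 0, 0]]
  ]
}}

```text
time: 23.2
position: [610.5, 1.3, 50.2]
orientation: [0.705, 0.049, 0.705, -0.049]
force: [0.5, -0.0, -1.1]
opening: 34.4
```

```bash
python3 n.py p3,42; python3 held.py 84
```

```text
[610.5   1.3  50.2] yaw z -7.96 tilt 0.0
p3,42 [ 0.82  0.02 -0.06]
34.601541851043315 [-0.8  0.8 -1.1]
cap centre tool [-55.1   4.1  -0. ] [10.  26.9 52. ] top -54.7 foot world z 21.3
```

View pics/held84.png

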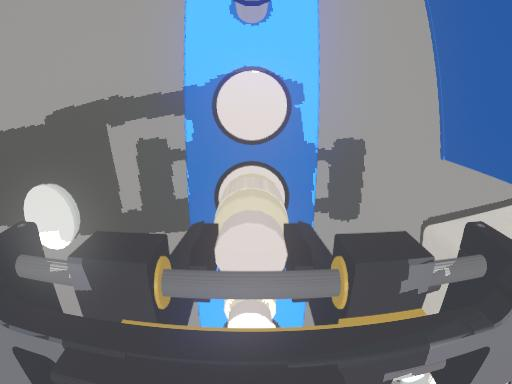

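Bottle 3 hangs centred over place3, at (251,190). Lowering 8 mm and releasing.

Emit:
{"name": "move_arm", "arguments": {
  "plan": [
    [[0.3, 0.5, 0, 0, 0], [0.3, 0.3, 0, 0, 0], [0.3, 0, 0, 0, 0], [0.3, 0, 0, 0, 0], [0.3, 0, 0, 0, 0], [1, 0, 0, 0, 0], [1, 0, 0, 0, 0], [1, 0, 0, 0, 0], [1, 0, 0, 0, 0], [1, 0, 0, 0, 0]]
  ]
}}

```text
time: 24.5
position: [610.5, 1.3, 42.2]
orientation: [0.705, 0.049, 0.705, -0.049]
force: [-0.9, -0.0, 0.1]
opening: 82.4
```

```bash
python3 n.py p3,42 b4,160 b4,42; python3 held.py 84
```

```text
[610.5   1.3  42.2] yaw z -7.97 tilt 0.0
p3,42 [ 0.02  0.02 -0.06]
b4,160 [-11.78  32.26 -16.94]
b4,42 [ 2.000e-02  3.226e+01 -1.694e+01]
86.36777354828833 [ 0.4 -0.4  0.1]
cap centre tool [-52.3   4.2  -0.3] [ 6.7 26.6 34.4] top -53.8 foot world z 12.2
```

Emit:
{"name": "move_arm", "arguments": {
  "plan": [
    [[1, -1.5, 0, 0, 0], [1, -3, 0, 0, 0], [1, -3.3, 0, 0, 0], [1, -3, 1, -0.5, 0], [1, -1, 3, -1.5, 0], [1, 0, 4.5, -2.4, 0], [1, 0, 4.5, -2.4, 0], [1, 0, 4.5, -2.4, 0], [1, 0, 4.5, -2.4, 0], [1, 0, 4.5, -2.4, 0]]
  ]
}}

```text
time: 25.8
position: [508.3, 284.7, 161.7]
orientation: [0.706, 0.049, 0.705, -0.049]
force: [0.2, 1.1, 1.4]
opening: 88.1
```

Emit:
{"name": "move_arm", "arguments": {
  "plan": [
    [[1, 0, 3.5, -1.8, 0], [1, 0, 1.76, -0.9, 0], [1, 0, 0.5, -0.24, 0], [1, 0, 0, 0, 0], [1, 0, 0, 0, 0], [1, 0, 0, 0, 0], [1, 0, 0, 0, 0], [1, 0, 0, 0, 0], [1, 0, 0, 0, 0], [1, 0, 0, 0, 0]]
  ]
}}

```text
time: 27.05
position: [487.4, 344.2, 160.2]
orientation: [0.705, 0.049, 0.705, -0.049]
force: [-0.1, 0.0, -0.6]
opening: 87.9
```

```bash
python3 n.py b4,42; python3 -c "
from h import *
im,P,Q=wcloud(); cv2.imwrite('pics/w6.png',im[...,::-1])
m=(P[...,2]>93)&(P[...,2]<107)&(abs(Q[...,1])<40)&(abs(Q[...,2])<35); t=P[m]
print(m.sum(),((t.min(0)+t.max(0))/2).round(1),np.ptp(t,axis=0).round(1))"
```

```text
[487.4 344.2 160.2] yaw z -7.96 tilt 0.0
b4,42 [11.82 -0.    0.  ]
1724 [487.9 345.6  97.6] [39.7 39.7  9. ]
```

Emit:
{"name": "move_arm", "arguments": {
  "plan": [
    [[1, 2, 0.1, 0, 0], [1, 3, 0, 0, 0], [1, 3, 0, 0, 0], [1, 2.5, 0, 0, 0], [1, 1, 0, 0, 0], [1, 0.3, 0, 0, 0], [0.35, 0, 0, 0, 0], [0.35, 0, 0, 0, 0], [0.35, 0, 0, 0, 0], [0.35, 0, 0, 0, 0]]
  ]
}}

```text
time: 28.35
position: [487.9, 345.4, 42.8]
orientation: [0.706, 0.049, 0.705, -0.049]
force: [-0.4, -0.6, 0.5]
opening: 50.4
```

Emit:
{"name": "move_arm", "arguments": {
  "plan": [
    [[0.35, 0, 0, 0, 0], [0.35, 0, 0, 0, 0], [0.35, 0, 0, 0, 0], [0.35, -1, 0, 0, 0], [0.35, -2, 0, 0, 0], [0.35, -2.5, 0, 0, 0], [0.35, -2.5, 0, 0, 0], [0.35, -2, 0, 0, 0], [0.35, 0, 0, 0, 0], [0.35, 0, 0, 0, 0]]
  ]
}}

```text
time: 29.6
position: [487.1, 344.9, 141.6]
orientation: [0.705, 0.049, 0.706, -0.049]
force: [-0.2, -0.6, -2.2]
opening: 39.4
```

```bash
python3 n.py p4,142; python3 held.py 100
```

```text
[487.1 344.9 141.6] yaw z -7.96 tilt 0.06
p4,142 [ -0.03 -25.32  16.92]
39.57501366893762 [-0.5  0.7 -1.2]
cap centre tool [-57.    5.8   0.1] [10.  28.9 51.8] top -57.7 foot world z 98.0
```

Emit:
{"name": "move_arm", "arguments": {
  "plan": [
    [[0.35, 0, -1.5, 1, 0], [0.35, 0, -3, 2, 0], [0.35, 0, -4.2, 2.8, 0], [0.35, 0, -4.5, 3, 0], [0.35, 0, -4.5, 3, 0], [0.35, 0, -4, 2.7, 0], [0.35, 0, -2.5, 1.7, 0], [0.35, 0, -1.12, 0.72, 0], [0.35, 0, 0, 0, 0], [0.35, 1.5, 0, 0, 0]]
  ]
}}

```text
time: 30.9
position: [620.8, 72.0, 127.9]
orientation: [0.706, 0.049, 0.705, -0.049]
force: [0.6, 0.2, -2.9]
opening: 39.2
```

Emit:
{"name": "move_arm", "arguments": {
  "plan": [
    [[0.35, 2, 0, 0, 0], [0.35, 2, 0, 0, 0], [0.35, 1.5, 0, 0, 0], [0.35, 1, 0, 0, 0], [0.35, 0, 0, 0, 0], [0.35, 0, 0, 0, 0], [0.35, 0, 0, 0, 0], [0.35, 0, 0, 0, 0], [0.35, 0, 0, 0, 0], [0.35, 0, 0, 0, 0]]
  ]
}}

```text
time: 32.15
position: [620.1, 71.0, 62.4]
orientation: [0.705, 0.049, 0.705, -0.049]
force: [0.2, -0.8, -1.4]
opening: 39.3
```

```bash
python3 n.py p4,54; python3 held.py 100
```

```text
[620.1  71.   62.4] yaw z -7.97 tilt 0.01
p4,54 [ 0.84 -0.04 -0.04]
39.57455420028582 [ 0.   0.2 -1.8]
cap centre tool [-58.3   6.    0. ] [10.  28.2 52. ] top -57.7 foot world z 20.6
```

View pics/held100.png

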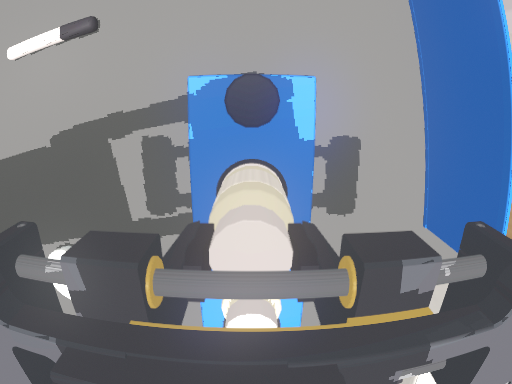

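Bottle 4 hangs over place4, next to the post knob at (252,100), its foot about 8 mm up. Lowering and releasing.

Emit:
{"name": "move_arm", "arguments": {
  "plan": [
    [[0.35, 0.5, 0, 0, 0], [0.35, 0.28, 0, 0, 0], [0.35, 0, 0, 0, 0], [0.35, 0, 0, 0, 0], [0.35, 0, 0, 0, 0], [1, 0, 0, 0, 0], [1, 0, 0, 0, 0], [1, 0, 0, 0, 0], [1, 0, 0, 0, 0], [1, 0, 0, 0, 0]]
  ]
}}

```text
time: 33.45
position: [620.1, 71.0, 54.4]
orientation: [0.705, 0.049, 0.705, -0.049]
force: [-0.2, -0.8, -0.3]
opening: 86.8
```

Emit:
{"name": "move_arm", "arguments": {
  "plan": [
    [[1, 0, 0, 0, 0], [1, -1, 0, 0, 0], [1, -2.5, 0, 0, 0], [1, -3, 0, 0, 0], [1, -3, 0, 0, 0], [1, -3, 0, 0, 0], [1, 0, 4, -3, 0], [1, 0, 4.5, -4, 0], [1, 0, 4.5, -4, 0], [1, 0, 4.5, -4, 0]]
  ]
}}

```text
time: 34.7
position: [494.9, 266.6, 180.5]
orientation: [0.706, 0.05, 0.705, -0.049]
force: [1.1, 0.4, 0.2]
opening: 88.2
```

Emit:
{"name": "move_arm", "arguments": {
  "plan": [
    [[1, 0, 4.5, -2, 0], [1, 0, 4.5, 0, 0], [1, 0, 4.5, 0, 0], [1, 0, 0, 0, 0], [1, 0, 0, 0, 0], [1, 0, 0, 0, 0], [1, 0, 0, 0, 0], [1, 0, 0, 0, 0], [1, 0, 0, 0, 0], [1, 0, 0, 0, 0]]
  ]
}}

```text
time: 35.95
position: [494.7, 401.5, 179.4]
orientation: [0.705, 0.049, 0.705, -0.049]
force: [-0.1, 1.2, 0.5]
opening: 88.1
```

```bash
python3 - <<'E'
from h import *
C=np.array([[619.6,70.7],[609.9,1.5],[600.1,-68.2],[590.5,-137.3]]); H=[112,96,80,64]
for n in("top","scene"):
    im,P=cloud(n); cv2.imwrite(f"pics/end_{n}.png",im[...,::-1])
    for c,h in zip(C,H):
        m=(np.hypot(P[...,0]-c[0],P[...,1]-c[1])<33)&(P[...,2]>h-6)&(P[...,2]<h+8); t=P[m]
        print(n,h,m.sum(),((t.min(0)+t.max(0))/2)[:2]-c if m.any() else "", np.median(t[:,2]).round(1))
s=r.sense(); print(s["force"],s["opening"],s["position"],s["time"])
E
```

```text
top 112 244 [-0.41627499 -0.58763262] 111.4
top 96 178 [-0.98308031  0.02855613] 95.5
top 80 132 [-1.39691667  0.22534147] 79.3
top 64 92 [-0.75899343 -0.10567358] 63.3
scene 112 156 [ 0.25267707 -0.56841753] 110.7
scene 96 137 [-0.74583596 -1.91810899] 94.6
scene 80 124 [-0.47441523 -0.91913213] 78.5
scene 64 100 [ 0.7569421  -1.47150427] 62.4
[ 0.08652484 -0.38120965 -0.18515143] 87.74186421617885 [494.6152533  401.54473788 179.36590483] 36.05
```

View pics/end_scene.png

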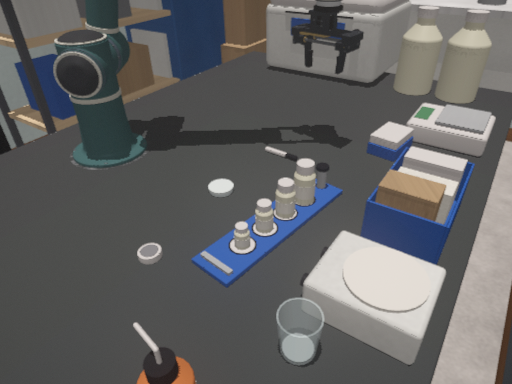

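All four bottles stand upright on their places, tallest by the post at (305,183) and shortest at (242,240). The gripper is clear of them.

```bash
python3 -c "
from cell import r
print(r.close_job())"
```

```text
the job is handed in; nothing more can be done
None
```

All four bottles are in the rack in falling order of height: bottle 4 on place4 next to the post, then 3, 2 and 1 on to place1. They are released, the arm is clear, and I handed the job in at about 36 s of the 109 s allowed. No verdict was reported.

- **Position:** the last camera checks put every cap within about 2.1 mm of its place centre (limit 12 mm), with the top and scene cameras agreeing to about 2 mm.
- **Height and uprightness:** the tops read at or slightly below 112, 96, 80 and 64 mm, at most 1.6 mm low. That means every foot is on the rack, and all four look upright.
- **Mismatch seen:** when gripped, the finger opening read 7–10 mm less than each bottle's body diameter. For bottle 1, wrist depth showed it held centred and upright, and none of the four slipped. I took it as pad give.

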